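# Shut and bolt the connector test fixture

## Task

On the white connector test fixture, push the raised lid all the way down shut with the fingertips, and then push both slide bolts fully home over its front edge. Only push: do not lift the lid any further, do not shoot a bolt before the lid is down, leave the connector seated in its nest, and leave the other things on the bench where they are.

Things in the scene. Friction and masses are not known exactly. Their poses are not given: they have to be found in the camera images.
- fixture: White test fixture fixed to the bench, 260 (x) x 220 (y) x 60 mm high, turned by up to 0.3 rad. Origin: centre of its underside, on the bench; x points from its front ledge to the lid hinge, y to its left, z up. Front ledge: x -130 to -55, full width, top at z = 60. Behind it an open well (floor z = 20, walls to z = 60) holds the connector.
- lid (a joint): Opening angle of the lid, rad: 0 = shut (level on the walls), grows as it rises; starts at 0.85 to 1.25. Grey metal frame 150 long x 190 wide x 8 mm thick with a clear pane, about 0.3 kg; its solid front bar is the 40 mm at the free edge. Hinge friction (about 0.5 N m) keeps it at any angle; some 2 to 6 N at the free edge push it down.
- lid_edge (a point): Middle of the lid's free (front) edge, on its outer (upper) face: the face turned to the hinge side when up, at fixture z = 68 when shut. Push on this face; there is no handle. At angle a the edge's underside is at fixture x = 100 - 150 cos a, z = 60 + 150 sin a.
- lid_hinge (a point): Middle of the hinge line, which runs along fixture y at fixture x = 100, z = 60 mm, level with the lid's underside.
- bolt_left (a joint): Travel of the left bolt (fixture y = +65), m: 0 = drawn back, 0.028 = fully home (stop), its tongue then 18 mm over the shut lid's front edge. Slides along fixture +x; starts at 0 to 0.006. Friction about 2 N; stays where left. Steel bar 68 x 13 x 9 mm (z 72 to 81) in guides on the ledge, guide tops at z = 82.
- bolt_left_post (a point): Top centre of the left bolt's post, at fixture (-95 + travel, 65, 121) mm. The post is upright, round, dark, 14 mm diameter and 40 mm tall (z 81 to 121), fixed on the bolt; push it along.
- bolt_right (a joint): Travel of the right bolt (fixture y = -65), m; otherwise the same as the left one.
- bolt_right_post (a point): Top centre of the right bolt's post, at fixture (-95 + travel, -65, 121) mm; same post as the left one.
- connector: White plastic connector housing, 46 x 25 x 30 mm, loose in the nest in the fixture's well at fixture (20, 0, 20) mm. Origin: centre of its underside. Below the lid when shut; to be left alone.
- turret: Small steel crimp turret (cylinder 26 mm diameter, with a narrower blue top and pins, 46 mm tall) standing loose on the fixture's ledge between the bolts. Origin: centre of its underside. Leave alone.
- turret_spare: The same kind of turret, standing on the bench close by the right side of the fixture. Leave alone.
- spool: Wire spool lying flat, 90 mm diameter, 50 mm tall, on the bench on the left. Origin: centre of its underside. Leave alone.
- spool_far: The same kind of spool on the right. Leave alone.
- crimper: Crimping pliers lying on the left, about 160 x 60 x 18 mm; origin at mid-length, underside. Leave alone.
- driver: Screwdriver 170 mm long lying on the right. Leave alone.
- bin: Open black plastic bin 130 x 100 x 60 mm on the right. Origin: centre of its underside. Leave alone.

How it is judged (in metres and radians):
On the way, in this order (a step that is already met when the one before it is completed fails the run):
1. the lid is pushed down shut (value of joint lid below 0.04 rad), for 0.2 s.
2. both bolts are pushed home (value of joint each of bolt_left, bolt_right above 0.024 m and value of joint lid below 0.04 rad), for 0.2 s.
At the end, for the whole second after the job is handed in: The lid is shut (within 0.04 rad), both bolts are home (at least 24 of 28 mm), and the connector still sits in its nest (within 12 mm across, no more than 8 mm up) (all of step 2 and x of connector in the frame of fixture between 0.008 and 0.032 m and y of connector in the frame of fixture between -0.012 and 0.012 m and z of connector in the frame of fixture below 0.028 m); the robot touches nothing.
It fails at once if the lid is lifted further open (beyond 1.4 rad) (value of joint lid above 1.4 rad).
It fails at once if a bolt is pushed out (beyond 16 mm) while the lid is still up (over 0.1 rad) (value of joint lid above 0.1 rad and value of joint any of bolt_left, bolt_right above 0.016 m).
It fails at once if the connector is lifted more than 15 mm out of its nest (z of connector in the frame of fixture above 0.035 m).
It fails at once if one of the other things (turrets, spools, pliers, screwdriver, bin) is moved more than 30 mm (distance of any of turret, turret_spare, spool, spool_far, crimper, driver, bin from where it was at the start of the episode above 0.03 m).
It fails at once if the turret on the ledge is knocked over (angle between turret's own z axis and vertical above 0.6 rad).
It also fails if it takes over 54 s, if anything falls off the work surface, if the arm or the gripper's body presses on something with over 40 N, if the wrist force passes 120 N, or if a joint passes its speed limit or range.

## Robot

A 7-joint arm with a two-finger parallel gripper is mounted at the origin on the work surface. World frame = base frame: x ahead of the robot, y to its left, z up, the work surface at z = 0. Lengths are in m, angles in degrees, forces in N, time in s.
With the tool pointing down it reaches from about 0.425 to 0.875 m from the base axis. Payload 4.7 kg.
Tool frame: the origin (TCP) lies midway between the tips of the shut fingers; the grasp point (between the pads) lies env.grip_point_offset behind it (env.grip_point_offset is the distance from the TCP to the grasp point, in m); x points along the fingers, y is the direction in which the jaws open and shut, and the axes are right-handed (so a half turn about x gives the same grasp; the last joint's range is limited). The gripper opens to 87 mm and grips with 3 to 60 N. Pads are 19 mm wide; open, the fingers measure 117 mm over their backs; the gripper's body (75 mm by 190 mm) begins 51 mm behind the grasp point.
Start: joints at [-73.276, 18.392, -4.016, 83.108, 1.295, 78.541, -3.26], TCP at [0.178, 0.625, 0.223] pointing down, gripper open.
Joint ranges: [-163.93, 163.93], [-17.29, 119.83], [-79.2, 71.16], [3.27, 140.29], [-89.18, 269.18], [5.43, 117.66], [-154.24, 154.24]. Speed limits (degrees/s): [147.25, 147.25, 180, 180, 180, 180, 180].

## Interface

Orientations are given as [roll, pitch, yaw] about the fixed x, y, z axes, in that order (R = Rz(yaw) Ry(pitch) Rx(roll)).
In Python, from cell import readout, read_camera, camera_params, sign_off, spot_in, pinpoint, env gives the robot as it stands.
- The arm moves only by the shell command python3 -m pendant 'ROWS' [OPENING] [FORCE]. ROWS is a JSON object of lists of equal length, an entry for each row: "xyz": the shift along the world's x, y, z in m, a list of three; "turn": the turn about the world's z in rad. A call has 1 to 10 rows; each row shifts and turns the pose as measured when the row begins; what a row does not reach is not made up. A row lasts 1/8 s, in which the tool goes at most 62.5 mm and 10.7 degrees, less where a joint would pass 70% of its speed; a pose out of reach is approached as far as the arm can. A call is refused whole if a number of a shift passes 0.0625 or a number of a turn 0.188, either way. A call with a gripper value outside its range is refused whole. OPENING is the opening, from 0 (shut) to 1 (fully open), set as the call begins (- or left out, the last holds). The fingers move at their own pace and stop on an object; FORCE is the grip in N (left out, the last holds). Time passes only in rows, so rows that do not move let the fingers close. It gives the time, the measured TCP pose, the force and the opening at its end, in the units of the state.
- readout.get_obs(): the state, without advancing time (a new reading comes with each control period).
- read_camera(name): name is "side" or "top"; returns the picture (480x640x3 uint8, red, green, blue); there is no depth.
- camera_params(name): a dict with "fx", "fy", "cx", "cy" (pixels), "rvec" (rotation vector, rad) and "tvec" (3), from world to camera coordinates, as OpenCV has them. Camera axes: x right, y down, z forward; pixel columns grow to the right and rows downward; lengths in m; the calibration is good to about 2 mm. A picture is of the moment at which its call begins. camera_params takes no time and is no camera call.
- sign_off(): hands the job in, once; it reports no verdict.
Trained networks look in the newest picture that a camera, given by its name, has taken for a name from the list of things; names that differ only in an ending like _2 or _b are one class to them, and where a whole thing is asked for, a point or a joint stands for the part that bears it (a point fixed in the world has none). Each returns a list of dicts, best first, with "score" (0 to 1); they miss things now and then, are a little off and sometimes report something else, mostly with a low value. They report only what shows in the picture. A call takes as long as a camera call.
- spot_in(camera, name): "at" ([x, y, z] in m, in the coordinates of the camera as it stood for that picture, good to about 4 mm: the middle of the surface that is visible of it).
- pinpoint(camera, name): "at" ([x, y, z] in m, in the coordinates of the camera as it stood for that picture, good to about 4 mm: a listed point, or the origin of a listed thing).
The state is a dict: "time_s": time; "qpos": joint angles; "joint_velocities": joint speeds; "effort": joint torques, N m; "tool_pos": TCP position; "tool_rot": TCP orientation; "force": force on the tool from outside, world axes, zero at the start; "wrist_torque": the same for the moment, N m; "grip_width": finger opening in m.
Only numpy, scipy, OpenCV 4.12 (cv2) and the standard library are available. Lean on these libraries where they do the work, as an engineer would, in place of code of your own. Each camera call takes 0.05 s, during which the arm holds its last target.

## Working session

There is one attempt and no reset: what is moved stays moved. The work goes in short steps, Python scripts to look and compute and a shell command to move; the robot and the scene stay as the last step left them, time stands still between calls to the robot, and variables do not carry over. Pictures are saved under pics/ and viewed, and the job is handed in when it is done.

```bash
ls; mkdir -p pics
cat > h.py <<'E'
import numpy as np,cv2
from cell import *
def snap(c,fn):
    im=read_camera(c); cv2.imwrite('pics/'+fn,im[:,:,::-1]); return im
def RT(c):
    p=camera_params(c); return p,cv2.Rodrigues(np.array(p['rvec'],float))[0],np.array(p['tvec'],float)
def w(c,at):
    p,R,t=RT(c); return R.T@(np.array(at)-t)
def px(c,X):
    p,R,t=RT(c); q=R@np.array(X)+t; return q[0]/q[2]*p['fx']+p['cx'],q[1]/q[2]*p['fy']+p['cy']
E
python3 - <<'E'
from h import *
o=readout.get_obs(); print(o['time_s'],o['tool_pos'],o['tool_rot'],env.grip_point_offset)
for c in ('top','side'):
    snap(c,c+'0.png'); p,R,t=RT(c); print(c,-R.T@t)
    for n in ['fixture','lid_edge','lid_hinge','bolt_left_post','bolt_right_post','turret','connector']:
        try:
            for d in pinpoint(c,n)[:2]: print(n,round(d['score'],2),w(c,d['at']).round(4))
        except Exception as e: print(n,e)
E
```

```text
pics
0.0 [0.1781499  0.62455022 0.22147805] [ -86.70166894   89.89312493 -102.61575539] 0.0187
top [ 0.47776624 -0.05534292  1.22786488]
fixture 0.83 [ 6.386e-01 -2.140e-02  5.000e-04]
lid_edge 0.93 [ 0.677  -0.017   0.1976]
lid_hinge 0.85 [ 0.7408 -0.0147  0.059 ]
bolt_left_post 0.51 [0.5495 0.0481 0.1257]
bolt_right_post 0.7 [0.4866 0.3783 0.0026]
bolt_right_post 0.47 [ 0.5451 -0.0787  0.1214]
turret 0.42 [ 0.5482 -0.0144  0.0641]
connector 0.53 [ 0.6602 -0.0145  0.0166]
side [ 0.07046307 -0.55779914  0.97674108]
fixture 0.64 [ 0.6357 -0.0129  0.0026]
lid_edge 0.9 [ 0.675  -0.02    0.1953]
lid_hinge 0.92 [ 0.7376 -0.0184  0.0566]
bolt_left_post 0.6 [0.5471 0.0538 0.1237]
bolt_right_post 0.76 [ 0.5422 -0.0782  0.1185]
turret 0.61 [ 0.5451 -0.011   0.0574]
connector 0.63 [ 0.6576 -0.0137  0.0185]
```

View pics/top0.png

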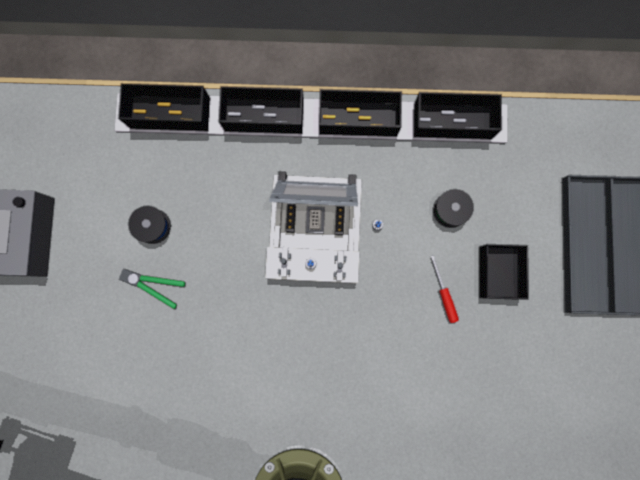

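View pics/side0.png

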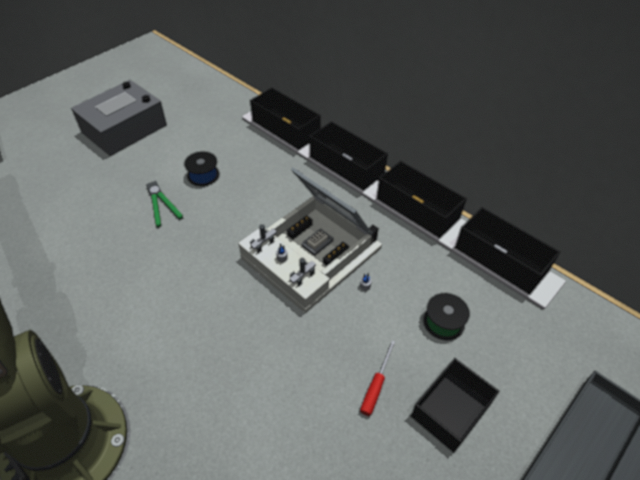

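```bash
python3 - <<'E'
from h import *
from scipy.spatial.transform import Rotation as Ro
o=readout.get_obs(); R=Ro.from_euler('xyz',o['tool_rot'],degrees=True).as_matrix(); print(R.round(3))
yw=-0.036; O=np.array([.638,-.016,0]); Rz=Ro.from_euler('z',yw).as_matrix()
print("time",o['time_s'])
for n,f in dict(edge=[.039,0,.197],el=[.039,.095,.197],er=[.039,-.095,.197],pl=[-.092,.065,.121],pr=[-.092,-.065,.121],fl=[-.13,.11,.06],fr=[-.13,-.11,.06],bl=[.13,.11,.06],br=[.13,-.11,.06]).items():
    X=O+Rz@np.array(f); print(n,X.round(3),np.round(px('top',X)),np.round(px('side',X)))
for c in('top','side'):
    im=cv2.imread('pics/'+c+'0.png'); 
    im=im[165:295,255:395] if c=='top' else im[160:320,230:390]
    cv2.imwrite('pics/z_'+c+'.png',cv2.resize(im,None,fx=3.7,fy=3.7,interpolation=cv2.INTER_CUBIC))
E
python3 -m pendant '{"xyz":[[0,0,0.02],[0.02,-0.03,0.02]],"turn":[[0],[0]]}' 0
```

```text
[[ 0.     0.274  0.962]
 [ 0.     0.962 -0.274]
 [-1.     0.     0.   ]]
time 0.8
edge [ 0.677 -0.017  0.197] [313. 199.] [324. 186.]
el [0.68  0.078 0.197] [268. 196.] [294. 165.]
er [ 0.674 -0.112  0.197] [357. 202.] [357. 209.]
pl [0.548 0.052 0.121] [281. 261.] [261. 226.]
pr [ 0.544 -0.078  0.121] [339. 265.] [302. 259.]
fl [0.512 0.099 0.06 ] [263. 278.] [238. 241.]
fr [ 0.504 -0.121  0.06 ] [356. 284.] [304. 298.]
bl [0.772 0.089 0.06 ] [272. 170.] [318. 186.]
br [ 0.764 -0.131  0.06 ] [362. 176.] [384. 233.]schema error: expected a number
```

View pics/z_top.png

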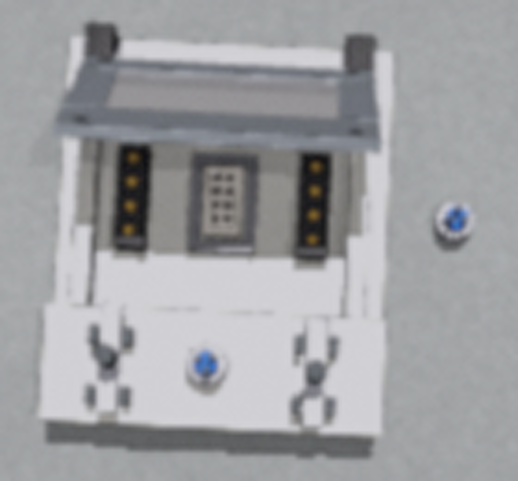

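View pics/z_side.png

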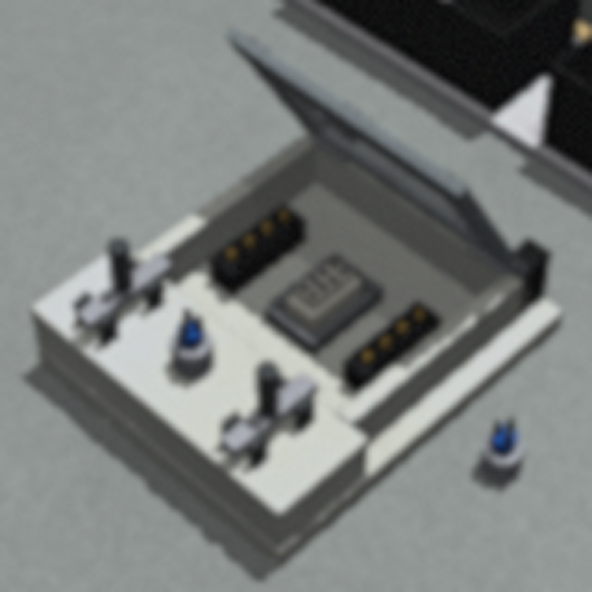

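```bash
python3 -m pendant '{"xyz":[[0,0,0.03],[0.0,-0.03,0.03],[0.038,-0.045,0],[0.038,-0.045,0],[0.038,-0.045,0],[0.038,-0.045,0],[0.038,-0.045,0]],"turn":[0.0,0.05,0.05,0.05,0.05,0.05,0.015]}' 0 10
```

```text
time_s: 1.68
tool_pos: [0.3676, 0.366, 0.2842]
tool_rot: [74.6, 89.8, 75.1]
force: [0.8, 1.0, 0.6]
grip_width: 0.0249
```

```bash
python3 -m pendant '{"xyz":[[0.035,-0.038,0],[0.035,-0.038,0],[0.035,-0.038,0],[0.035,-0.038,0],[0.035,-0.038,0],[0.035,-0.038,0],[0.035,-0.038,0],[0.035,-0.038,0],[0.035,-0.038,0],[0.03,-0.03,0]],"turn":[0,0,0,0,0,0,0,0,0,0]}'
python3 - <<'E'
from h import *
snap('top','top1.png');snap('side','side1.png')
o=readout.get_obs();print(o['tool_pos'],o['tool_rot'],o['grip_width'])
for c in('top','side'): print([(d['score'],w(c,d['at']).round(4)) for d in pinpoint(c,'lid_edge')[:1]])
E
```

```text
time_s: 2.92
tool_pos: [0.7235, -0.0198, 0.2872]
tool_rot: [45.2, 89.4, 45.7]
force: [1.1, 0.6, 0.3]
grip_width: 0.0003
[ 0.72381981 -0.02404216  0.28531575] [28.59252934 89.61567195 28.75061502] 0.0005137256277301932
[(0.61, array([ 0.68  , -0.0208,  0.1952]))]
[(0.73, array([ 0.6728, -0.0158,  0.1952]))]
```

View pics/side1.png

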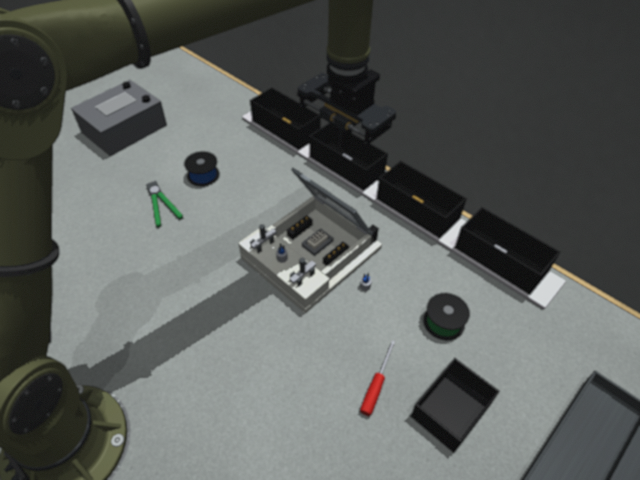

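```bash
python3 -m pendant '{"xyz":[[-0.004,0.004,-0.035],[-0.004,0,-0.035],[0,0,-0.03],[-0.005,0,-0.005],[-0.01,0,-0.003],[-0.01,0,-0.004]],"turn":[0,0,0,0,0,0]}'
python3 - <<'E'
from h import *
snap('side','side2.png')
o=readout.get_obs();print(o['tool_pos'],o['force'])
print([(d['score'],w('side',d['at']).round(4)) for d in pinpoint('side','lid_edge')[:1]])
E
```

```text
time_s: 3.88
tool_pos: [0.6884, -0.0035, 0.178]
tool_rot: [42.0, 88.7, 43.2]
force: [2.9, 0.3, 0.2]
grip_width: 0.0005
[ 0.68711486 -0.00338358  0.17778776] [ 1.67450199 -0.16960253 -0.11840734]
[(0.89, array([ 0.6664, -0.0154,  0.1918]))]
```

View pics/side2.png

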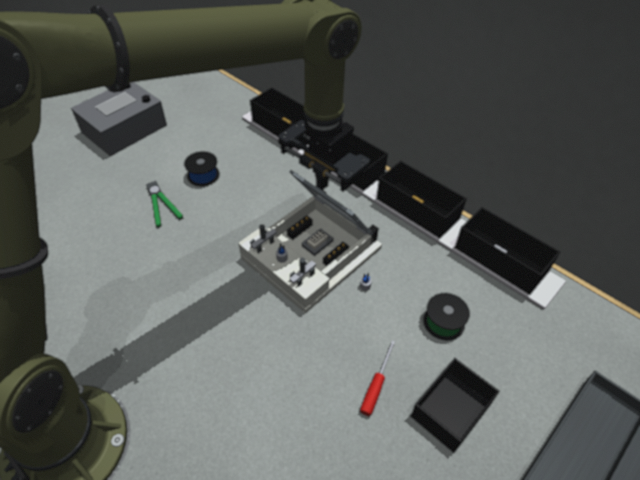

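```bash
python3 -m pendant '{"xyz":[[-0.009,0,-0.006],[-0.009,0,-0.008],[-0.008,0,-0.009],[-0.008,0,-0.01],[-0.008,0,-0.01],[-0.007,0,-0.011],[-0.006,0,-0.012]],"turn":[0,0,0,0,0,0,0]}'
python3 - <<'E'
from h import *
snap('side','side3.png')
o=readout.get_obs();print(o['tool_pos'],o['force'])
print([(d['score'],w('side',d['at']).round(4)) for d in pinpoint('side','lid_edge')[:1]])
E
```

```text
time_s: 4.85
tool_pos: [0.6299, -0.0028, 0.1107]
tool_rot: [42.9, 88.6, 44.1]
force: [3.2, -0.2, 1.8]
grip_width: 0.0004
[ 0.62794351 -0.0028284   0.10868041] [ 0.15747865 -0.47735878  0.86505264]
[(0.7, array([ 0.5943, -0.0152,  0.1183]))]
```

View pics/side3.png

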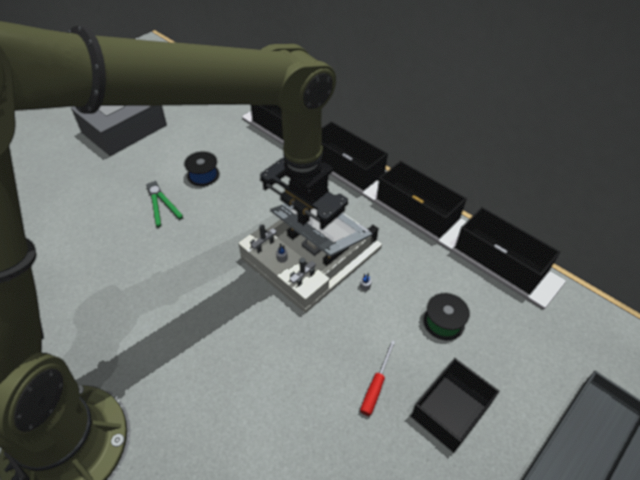

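```bash
python3 -m pendant '{"xyz":[[-0.005,0,-0.011],[-0.004,0,-0.011],[-0.003,0,-0.011],[-0.001,0,-0.008],[0,0,-0.005],[0,0,-0.005]],"turn":[0,0,0,0,0,0]}'
python3 - <<'E'
from h import *
snap('side','side4.png')
o=readout.get_obs();print(o['tool_pos'],o['force'])
print([(d['score'],w('side',d['at']).round(4)) for d in pinpoint('side','lid_edge')[:1]])
E
```

```text
time_s: 5.7
tool_pos: [0.6163, -0.0032, 0.0681]
tool_rot: [52.7, 88.5, 53.8]
force: [-12.7, 0.2, 33.9]
grip_width: 0.0002
[ 0.61626275 -0.00324361  0.06813572] [-12.21961552   0.46298805  33.61889692]
[(0.84, array([ 0.5871, -0.0153,  0.0696]))]
```

View pics/side4.png

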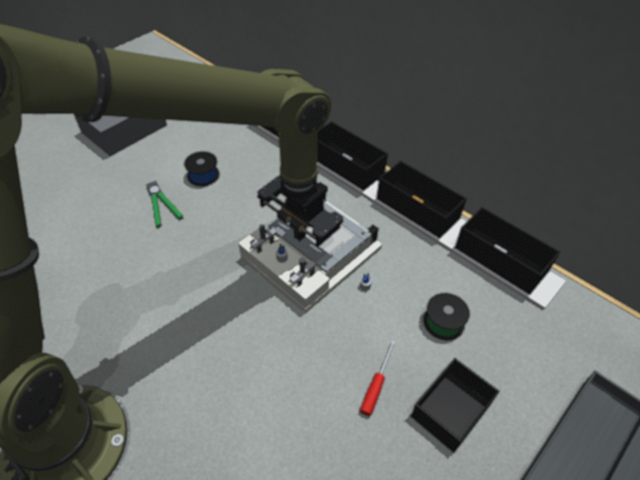

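```bash
python3 -m pendant '{"xyz":[[0,0,0],[0,0,0],[0,0,0.03],[0,0,0.045],[0,0,0.045],[-0.035,0.018,0],[-0.04,0.02,0],[-0.04,0.018,0]],"turn":[0,0,0,0,0,0,0,0]}'
python3 - <<'E'
from h import *
snap('side','side5.png');snap('top','top5.png')
o=readout.get_obs();print(o['tool_pos'],o['tool_rot'],o['force'])
for c in ('side','top'):
  for n in ['lid_edge','bolt_left_post','bolt_right_post','turret','fixture','lid_hinge']:
    print(c,n,[(d['score'],w(c,d['at']).round(4)) for d in pinpoint(c,n)[:2]])
E
```

```text
time_s: 6.8
tool_pos: [0.494, 0.0511, 0.1832]
tool_rot: [86.8, 89.1, 87.7]
force: [0.9, 0.4, -0.4]
grip_width: 0.0009
[0.49114255 0.05308085 0.18260499] [98.09149684 88.93189782 99.25594107] [-0.35395866 -0.38644594 -0.25777828]
side lid_edge [(0.64, array([ 0.588 , -0.0129,  0.0671]))]
side bolt_left_post [(0.75, array([0.5485, 0.0556, 0.1251])), (0.45, array([ 0.5461, -0.0115,  0.0583]))]
side bolt_right_post [(0.75, array([ 0.5439, -0.0787,  0.1202]))]
side turret [(0.53, array([ 0.5445, -0.0101,  0.0597]))]
side fixture [(0.63, array([ 0.6359, -0.0128, -0.0019])), (0.19, array([0.546 , 0.0537, 0.1262]))]
side lid_hinge [(0.66, array([ 0.7382, -0.015 ,  0.0595]))]
top lid_edge [(0.64, array([ 0.5932, -0.0175,  0.0684])), (0.43, array([ 0.5477, -0.016 ,  0.0631]))]
top bolt_left_post [(0.4, array([0.5479, 0.0488, 0.1222])), (0.39, array([ 0.6342,  0.3851, -0.0012]))]
top bolt_right_post [(0.51, array([ 0.5488, -0.0772,  0.1184])), (0.4, array([ 0.6368,  0.3903, -0.0032]))]
top turret [(0.4, array([ 0.5464, -0.0173,  0.0674])), (0.2, array([ 0.5456, -0.4807, -0.001 ]))]
top fixture [(0.97, array([ 0.6402, -0.019 , -0.0029]))]
top lid_hinge [(0.85, array([ 0.7412, -0.0183,  0.0622]))]
```

View pics/side5.png

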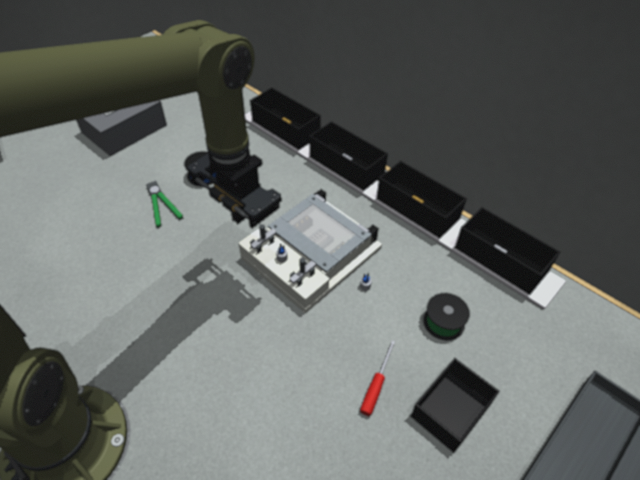

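```bash
python3 -m pendant '{"xyz":[[0.005,0,-0.04],[0.005,0,-0.04],[0.008,0,0],[0.008,0,0],[0.008,0,0],[0.008,0,0]],"turn":[0,0,0,0,0,0]}'
python3 - <<'E'
from h import *
snap('side','side6.png')
o=readout.get_obs();print(o['tool_pos'],o['force'])
print([(d['score'],w('side',d['at']).round(4)) for d in pinpoint('side','bolt_left_post')[:1]])
im=cv2.imread('pics/side6.png')[160:320,190:390]
cv2.imwrite('pics/side6z.png',cv2.resize(im,None,fx=3.7,fy=3.7,interpolation=cv2.INTER_CUBIC))
E
```

```text
time_s: 8.25
tool_pos: [0.5422, 0.0507, 0.1069]
tool_rot: [67.9, 88.9, 68.7]
force: [-3.2, -0.9, -0.4]
grip_width: 0.0004
[0.54345531 0.05065416 0.10699487] [-0.10198192 -1.38173347 -0.14836125]
[(0.61, array([0.6373, 0.3893, 0.004 ]))]
```

View pics/side6z.png

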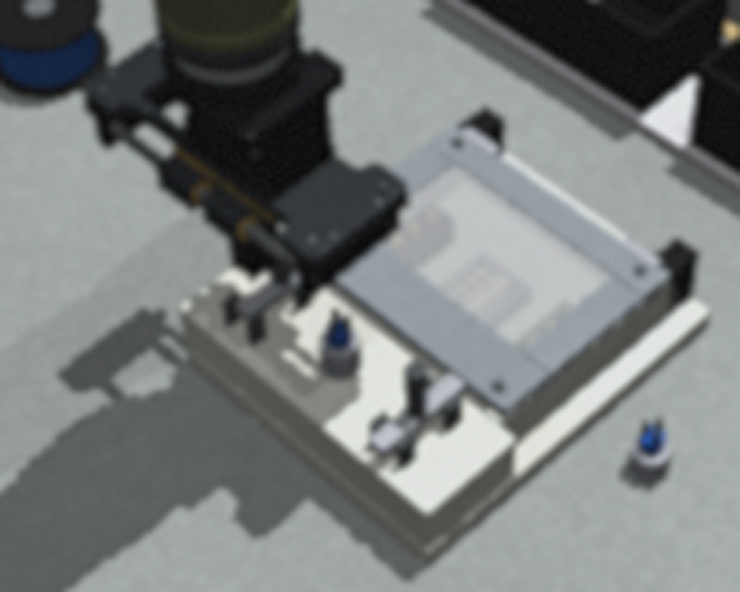

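```bash
python3 -m pendant '{"xyz":[[0.006,0,0],[0.006,0,0],[0.005,0,0]],"turn":[0,0,0]}';python3 -m pendant '{"xyz":[[0.004,0,0],[0.003,0,0]],"turn":[0,0]}'
```

```text
time_s: 8.72
tool_pos: [0.5568, 0.0505, 0.1065]
tool_rot: [90.3, 88.9, 91.1]
force: [-15.1, -2.8, 8.3]
grip_width: 0.0008
time_s: 8.98
tool_pos: [0.5569, 0.0494, 0.106]
tool_rot: [134.7, 88.6, 135.6]
force: [-10.2, -0.9, 6.3]
grip_width: 0.0002
```

```bash
python3 -m pendant '{"xyz":[[0.005,0,0],[-0.02,0,0],[-0.035,0,0.0],[-0.02,0,0.05],[0,-0.04,0.02],[0,-0.045,0],[0,-0.045,0]],"turn":[0,0,0,0,0,0,0]}'
python3 - <<'E'
from h import *
snap('side','side7.png');snap('top','top7.png')
o=readout.get_obs();print(o['tool_pos'],o['tool_rot'],o['force'])
for c in ('side','top'):
  for n in ['lid_edge','bolt_left_post','bolt_right_post']:
    print(c,n,[(d['score'],w(c,d['at']).round(4)) for d in pinpoint(c,n)[:2]])
im=cv2.imread('pics/top7.png')[165:325,225:425]
cv2.imwrite('pics/top7z.png',cv2.resize(im,None,fx=3.7,fy=3.7,interpolation=cv2.INTER_CUBIC))
E
```

```text
time_s: 9.85
tool_pos: [0.4872, -0.0782, 0.1817]
tool_rot: [120.7, 88.6, 122.1]
force: [0.9, 0.5, -0.7]
grip_width: 0.0003
[ 0.48667425 -0.08333603  0.18186876] [124.72524681  88.69854969 125.62639941] [ 0.20406848 -0.30304226 -0.29373841]
side lid_edge []
side bolt_left_post []
side bolt_right_post [(0.74, array([ 0.543 , -0.0765,  0.1169]))]
top lid_edge [(0.58, array([ 0.5925, -0.0152,  0.0712]))]
top bolt_left_post [(0.45, array([0.5733, 0.048 , 0.1233]))]
top bolt_right_post []
```

View pics/top7z.png

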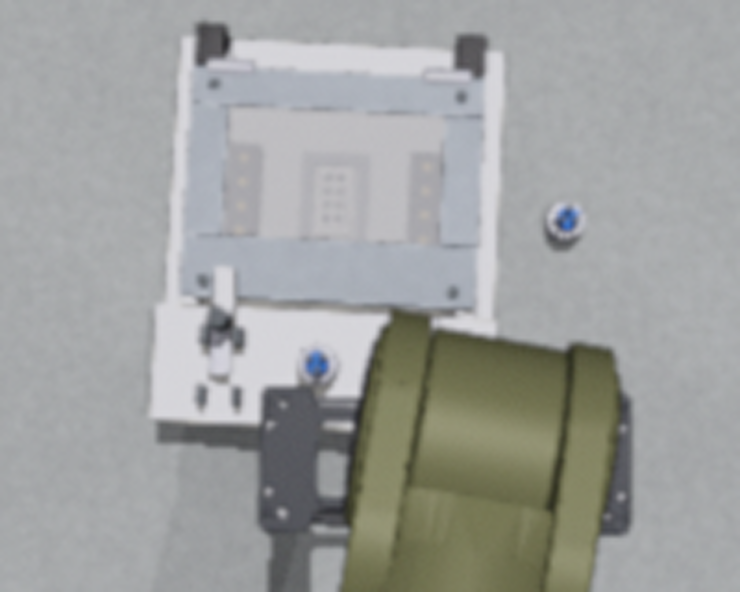

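```bash
python3 -m pendant '{"xyz":[[0.005,0.004,-0.04],[0.005,0.001,-0.036],[0.01,0,0],[0.008,0,0],[0.008,0,0],[0.008,0,0]],"turn":[0,0,0,0,0,0]}'; python3 -m pendant '{"xyz":[[0.006,0,0],[0.006,0,0],[0.005,0,0]],"turn":[0,0,0]}';python3 -m pendant '{"xyz":[[0.004,0,0],[0.004,0,0]],"turn":[0,0]}'
```

```text
time_s: 11.0
tool_pos: [0.5358, -0.0657, 0.1067]
tool_rot: [113.4, 88.5, 115.4]
force: [-0.7, 0.9, -0.1]
grip_width: 0.0007
time_s: 11.38
tool_pos: [0.5545, -0.0652, 0.1076]
tool_rot: [110.7, 88.5, 112.7]
force: [-0.1, 0.3, 0.0]
grip_width: 0.0001
time_s: 11.62
tool_pos: [0.5633, -0.0659, 0.1077]
tool_rot: [109.9, 88.6, 111.9]
force: [1.1, -0.0, 1.0]
grip_width: 0.0007
```

Run:
```python
from h import *
snap('side','side8.png')
o=readout.get_obs();print(o['tool_pos'],o['tool_rot'],o['force'])
print([(d['score'],w('side',d['at']).round(4)) for d in pinpoint('side','bolt_right_post')[:2]])
im=cv2.imread('pics/side8.png')[160:320,190:390]
cv2.imwrite('pics/side8z.png',cv2.resize(im,None,fx=3.7,fy=3.7,interpolation=cv2.INTER_CUBIC))
```

```text
[ 0.56387412 -0.06587957  0.10778216] [108.57608901  88.60878776 110.57227847] [-0.48109949  0.07041147 -0.03102532]
[(0.55, array([ 0.5434, -0.0789,  0.1187]))]
```

View pics/side8z.png

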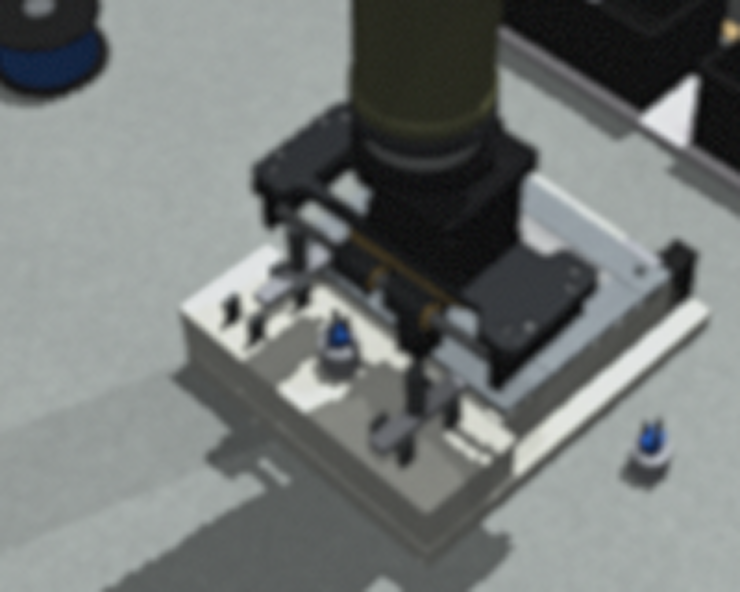

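```bash
python3 -m pendant '{"xyz":[[0,0.002,0.02],[0,0,0.04],[-0.03,-0.007,0.02],[-0.04,-0.006,0],[-0.005,0,0],[0,0,0]],"turn":[0,0,0,0,0,0]}'
```

```text
time_s: 12.48
tool_pos: [0.4885, -0.0775, 0.1972]
tool_rot: [90.8, 88.7, 92.7]
force: [0.1, 0.1, -0.0]
grip_width: 0.0006
```

```bash
python3 -m pendant '{"xyz":[[0.0,0,-0.04],[0.005,0,-0.05],[0,0,0],[0.005,0,0]],"turn":[0,0,0,0]}'
```

```text
time_s: 12.98
tool_pos: [0.5039, -0.0769, 0.109]
tool_rot: [73.8, 88.7, 75.8]
force: [0.4, -0.9, 0.5]
grip_width: 0.0005
```

```bash
python3 -m pendant '{"xyz":[[0.008,-0.001,0],[0.008,0,0],[0.008,0,0],[0.008,0,0]],"turn":[0,0,0,0]}';python3 -m pendant '{"xyz":[[0.006,0,0],[0.006,0,0]],"turn":[0,0]}';python3 -m pendant '{"xyz":[[0.005,0,0],[0.004,0,0]],"turn":[0,0]}'
```

```text
time_s: 13.48
tool_pos: [0.5397, -0.0781, 0.1126]
tool_rot: [66.7, 88.6, 68.7]
force: [-1.7, 0.2, -1.1]
grip_width: 0.0001
time_s: 13.72
tool_pos: [0.5522, -0.0783, 0.1125]
tool_rot: [69.2, 88.6, 71.2]
force: [-2.6, -0.9, 0.2]
grip_width: 0.0005
time_s: 13.98
tool_pos: [0.5541, -0.0796, 0.1116]
tool_rot: [111.2, 88.6, 113.2]
force: [-12.9, -1.3, 7.6]
grip_width: 0.0004
```

Stop reached on the right bolt (-13 N); a last push, then withdraw and look.

```bash
python3 -m pendant '{"xyz":[[0.006,0,0],[0.006,0,0],[-0.02,0,0],[-0.035,0,0.0],[-0.02,0,0.05],[0,0.05,0.04],[0,0.06,0.0],[0,0.06,0],[0,0.06,0],[0,0.06,0]],"turn":[0,0,0,0,0,0,0,0,0,0]}'
python3 -m pendant '{"xyz":[[0,0.05,0.02],[0,0,0]],"turn":[0,0]}'
python3 - <<'E'
from h import *
snap('side','side9.png');snap('top','top9.png')
o=readout.get_obs();print(o['tool_pos'],o['force'])
for c in ('side','top'):
  for n in ['lid_edge','bolt_left_post','bolt_right_post','turret','connector']:
    print(c,n,[(d['score'],w(c,d['at']).round(4)) for d in pinpoint(c,n)[:1]])
a=cv2.resize(cv2.imread('pics/top9.png')[165:295,255:385],None,fx=3,fy=3,interpolation=cv2.INTER_CUBIC)
b=cv2.resize(cv2.imread('pics/side9.png')[180:310,230:360],None,fx=3,fy=3,interpolation=cv2.INTER_CUBIC)
cv2.imwrite('pics/z9.png',np.hstack([a,b]))
E
```

```text
time_s: 15.22
tool_pos: [0.4851, 0.2135, 0.2081]
tool_rot: [113.2, 87.8, 114.3]
force: [1.6, 0.5, 0.4]
grip_width: 0.0007
time_s: 15.48
tool_pos: [0.4842, 0.273, 0.2291]
tool_rot: [107.4, 87.7, 109.1]
force: [0.2, -0.9, -0.4]
grip_width: 0.001
[0.48469112 0.26722918 0.22744771] [-0.05306619 -0.76779667  0.05896361]
side lid_edge [(0.81, array([ 0.5891, -0.0133,  0.0678]))]
side bolt_left_post [(0.7, array([0.5723, 0.0556, 0.1237]))]
side bolt_right_post [(0.76, array([ 0.5692, -0.0779,  0.1189]))]
side turret [(0.68, array([ 0.5459, -0.0098,  0.0568]))]
side connector [(0.63, array([ 5.419e-01, -4.759e-01, -3.000e-04]))]
top lid_edge [(0.91, array([ 0.5912, -0.0148,  0.0675]))]
top bolt_left_post [(0.48, array([0.5714, 0.0509, 0.1235]))]
top bolt_right_post [(0.51, array([ 0.5736, -0.0746,  0.1203]))]
top turret [(0.6, array([ 0.55  , -0.0175,  0.0625]))]
top connector [(0.7, array([ 0.7411, -0.0193,  0.0571]))]
```

View pics/z9.png

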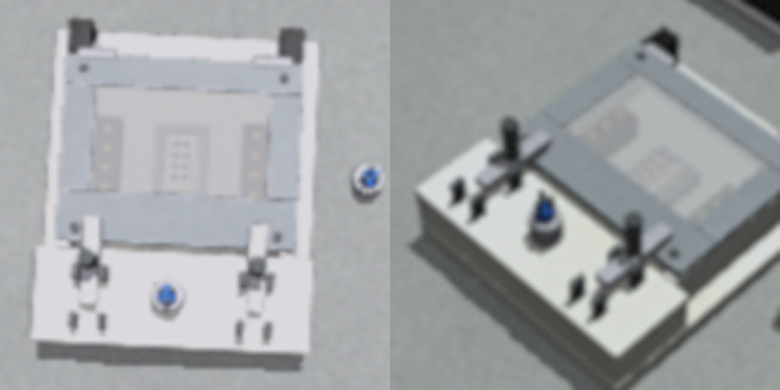

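View pics/top9.png

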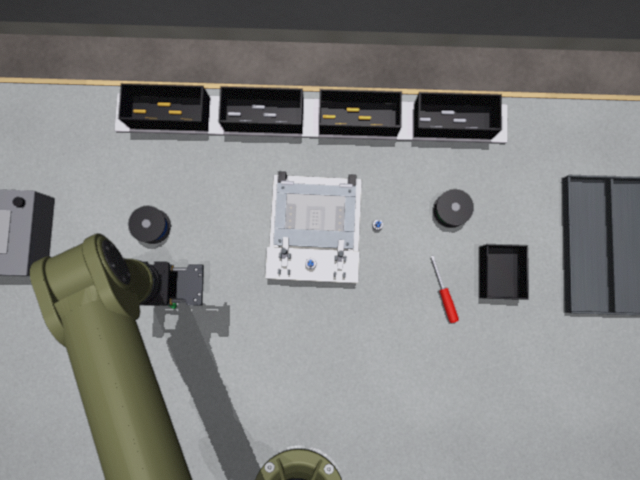

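Run:
```python
from h import *
print(sign_off())
```

```text
the job is handed in; nothing more can be done
None
```

I pushed the lid down shut with the closed fingertips, then pushed the left and right bolts home by their posts. I moved the arm clear and handed the job in at about 15.6 s. No verdict came back.

**Last checks:**
- **Lid:** the edge reads z ≈ 0.068 m in both cameras, the expected shut height. It took about 34 N at the bottom of the push.
- **Bolts:** each stopped hard at about 10–15 N. The left post reads x ≈ 0.572 m and the right 0.569 m (side) and 0.574 m (top), where I expect the stop at about 0.572 m. Both tongues show over the lid's front edge in the pictures.
- **Turret on the ledge:** it is upright and in place.
- **Other things:** they look unmoved in the pictures. In the last top view the arm partly covers the pliers. I never measured the other things' positions.

**What went wrong or disagreed:**
- **Missed push:** my first try at the right bolt passed beside the post, about 12 mm off in y. It met almost no force and moved nothing. I lifted out, realigned and pushed again.
- **Connector:** in the last pictures the detector placed it on the spare turret in one view and on the hinge in the other. I rely instead on the top picture, where it shows through the pane in its nest.

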